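Pack the passed weld coupons into the lab carrier

TASK

Pack the four welded test coupons that carry yellow paint (passed, bound for the lab) into the blue carrier, each seated fully down in its own nest: the round pipe over the round post, the square tube over the square post, the T-joint base-down between its square of pins, the flat plate with its weld up between its oblong of pins. Leave the two unpainted look-alikes, the bare pipe offcut and the larger T-piece, where they stand.

Things in the scene. Friction and masses are not known exactly. Their poses are not given: they have to be found in the camera images.
- pipe_weld_c (a point): welded round-pipe coupon, steel tube 42 mm outside, 36 mm inside, 50 mm high, open at both ends, standing on end, with a rippled weld seam round its middle and its top rim and top 13 mm painted yellow; belongs on round_nest. Point at its centre, 25 mm above its foot; z along the pipe, up
- square_weld_c (a point): welded square-tube coupon, steel, 34 x 34 mm outside, 26 x 26 mm inside, 50 mm high, open at both ends, standing on end, with a weld seam round its middle and its top rim and top 13 mm painted yellow; belongs on square_nest. Point at its centre, 25 mm above its foot; z up, x and y square to its walls
- tee_weld_c (a point): welded T-joint coupon, steel, 48 mm high: base plate 60 x 60 x 8 mm lying flat, upright leg 60 mm long (along x), 8 mm thick (along y), 40 mm high on the middle of the base, seams along both its sides, yellow strokes on leg and base; pick it by the leg's upper half; belongs in tee_nest. Point on its vertical centre line, 24 mm above its underside; z up
- plate_weld_c (a point): welded flat-plate coupon, steel, 80 mm (x) x 44 mm (y) x 10 mm thick, lying flat, weld seam lengthwise down the middle of its upper face (along x, standing about 3 mm proud), yellow paint strokes beside the seam; belongs in plate_nest. Point at its centre, 5 mm above its underside; z up
- bare_pipe_c (a point): look-alike to leave alone: bare sawn tube offcut, 42 mm outside, 50 mm high, standing on end, no weld and no yellow paint. Point at its centre, 25 mm above its foot
- bare_tee_c (a point): look-alike to leave alone: T-joint test piece without yellow paint, larger and thinner than tee_weld: base 55 mm (x) x 100 mm (y) x 5 mm, upright leg 47 mm high and 5 mm thick along y. Point above the middle of the base, 23.5 mm above its underside
- round_nest: grey nest block 106 (x) x 88 (y) x 18 mm high, fixed, one of four standing 90 mm apart along y in the blue tray (116 x 368 mm, rim 24 mm high); places swap. Origin: centre of its underside, 3 mm above the bench. At its centre a round post 28 mm thick, 32 mm tall above the block's top, its last 10 mm tapering to 16 mm; the round pipe goes over it, foot on the block's top
- square_nest: grey nest block 106 (x) x 88 (y) x 18 mm high, fixed, one of four standing 90 mm apart along y in the blue tray (116 x 368 mm, rim 24 mm high); places swap. Origin: centre of its underside, 3 mm above the bench. At its centre a square post 18 x 18 mm (faces along x, y), 32 mm tall above the block's top, its last 10 mm tapering to 8 mm; the square tube goes over it, foot on the block's top
- tee_nest: grey nest block 106 (x) x 88 (y) x 18 mm high, fixed, one of four standing 90 mm apart along y in the blue tray (116 x 368 mm, rim 24 mm high); places swap. Origin: centre of its underside, 3 mm above the bench. On top a 60 x 60 mm black square ringed by eight pointed steel pins (8 mm thick, 14 mm tall), 4 mm clear of the T-joint's base on each side; leg along x or y
- plate_nest: grey nest block 106 (x) x 88 (y) x 18 mm high, fixed, one of four standing 90 mm apart along y in the blue tray (116 x 368 mm, rim 24 mm high); places swap. Origin: centre of its underside, 3 mm above the bench. On top an 80 (x) x 44 mm black oblong ringed by eight pointed steel pins (8 mm thick, 14 mm tall), 4 mm clear of the plate on each side; pins of the long sides at x = +-30 mm, room for fingers between

How it is judged:
By the outcome, as a careful person would: the job done as asked, in the order asked, and still so for the second after the job is handed in, with the robot touching nothing.
It also fails if it takes over 93 s, if anything falls off the work surface, if the arm or the gripper's body presses on something with over 40 N, if the wrist force passes 120 N, or if a joint passes its speed limit or range.

ROBOT

A 6-joint arm with a two-finger parallel gripper is mounted at the origin on a cart in front of the work surface, level with it; the furniture and walls round the work are solid. World frame = base frame: x ahead of the robot, y to its left, z up, the work surface at z = 0. Lengths are in m, angles in degrees, forces in N, time in s.
With the tool pointing down it reaches from about 0.325 to 0.775 m from the base axis. Payload 5.5 kg.
Tool frame: the origin (TCP) lies on the centre line of the jaws, within the pads' length; the fingertips stand tip_reach ahead of it and the grasp point (between the pads) lies 3 mm ahead of it (tip_reach is the distance from the TCP to the fingertips, in m); z points along the fingers, y is the line along which they close (so a half turn about z gives the same grasp; the last joint's range is limited). The gripper opens to 88 mm and grips with 3 to 60 N. Pads are 20 mm wide; open, the fingers measure 115 mm over their backs; the gripper's body (75 mm by 178 mm) begins 61 mm behind the grasp point.
Start: joints at [68.314, 5.22, 70.514, -0, 104.267, -3.249], TCP at [0.19, 0.569, 0.245] pointing down, gripper open.
Joint ranges: [-164.24, 164.24], [-49.07, 125.15], [9.68, 141.18], [-86.29, 266.29], [3.28, 154.24], [-151.56, 151.56]. Speed limits (degrees/s): [147.25, 147.25, 172.46, 180, 180, 180].

INTERFACE

Orientations are given as a 3x3 rotation matrix whose columns are the frame's x, y, z axes.
In Python, from cell import * gives the robot as it stands.
- The arm moves only by the shell command python3 -m creep 'ROWS' [OPENING] [FORCE]. ROWS is JSON, a list of rows, each a list of 6 numbers: the shift along the world's x, y, z in units of 30 mm (1.0 is 30 mm), then the turn, a rotation vector about the world's x, y, z in rad. A call has 1 to 5 rows; each row is the pose to reach, as a shift and turn from the pose commanded when the call began; what a row does not reach only later rows make up. A row lasts 1/8 s, in which the tool goes at most 62.5 mm and 10.7 degrees, less where a joint would pass 70% of its speed; a pose out of reach is approached as far as the arm can. A call with a gripper value outside its range is refused whole. OPENING is the finger opening in mm, from 0 to 87.8, set as the call begins (- or left out, the last holds). The fingers move at their own pace and stop on an object; FORCE is the grip in N (left out, the last holds). Time passes only in rows, so rows that repeat a pose let the fingers close. It gives the time, the measured TCP pose, the force, the opening and the grip force at its end, in the units of the state.
- observe(): the state, without advancing time (a new reading comes with each control period).
- camera(name): name is "side" or "top"; returns a dict with "image" (384x512x3 uint8, red, green, blue), "fx", "fy", "cx", "cy" (pixels), "R" (3x3) and "t" (3): a world point X has camera coordinates R X + t. Camera axes: x right, y down, z forward; pixel columns grow to the right and rows downward; lengths in m; the calibration is good to about 2 mm. A picture is of the moment at which its call begins. There is no depth.
- job_done(): hands the job in; it is judged then, once.
The state is a dict: "time": time; "joint_positions": joint angles; "joint_velocities": joint speeds; "tau": joint torques, N m; "tcp_pos": TCP position; "tcp_rot": TCP orientation; "contact_force": force on the tool from outside, world axes, zero at the start; "ft_torque": the same for the moment, N m; "finger_gap": opening from 0.0 (shut) to 1.0 (fully open); "grasp_force": force on a finger pad.
Only numpy, scipy, OpenCV 4.12 (cv2) and the standard library are available. Lean on these libraries where they do the work, as an engineer would, in place of code of your own. Each camera call takes 0.05 s, during which the arm holds its last target. There are 200 camera calls.

## Working session

There is one attempt and no reset: what is moved stays moved. The work goes in short steps, Python scripts to look and compute and a shell command to move; the robot and the scene stay as the last step left them, time stands still between calls to the robot, and variables do not carry over. Pictures are saved under pics/ and viewed, at most 17 in all, crops included, and the job is handed in when it is done.

```bash
mkdir -p pics; ls
python3 - <<'E'
from cell import *
import cv2,numpy as np
for n in("top","side"):
    c=camera(n); cv2.imwrite(f"pics/{n}0.png",c["image"][:,:,::-1])
    R=np.array(c["R"]);print(n,c["fx"],c["fy"],c["cx"],c["cy"],R.round(3).tolist(),np.round(c["t"],3),(-R.T@np.array(c["t"])).round(3))
s=observe();print({k:np.round(v,3).tolist() for k,v in s.items()}); 
try: print(tip_reach)
except Exception as e: print(e)
E
```

```text
pics
top 423.77971405680364 423.77971405680364 264.0880414772496 186.16691157362098 [[0.027, -0.999, 0.017], [-0.995, -0.028, -0.098], [0.098, -0.015, -0.995]] [-0.079  0.579  1.214] [ 0.458 -0.045  1.266]
side 489.2200857204598 489.2200857204598 256.55886442206594 183.41953593880484 [[0.876, -0.481, -0.001], [-0.259, -0.469, -0.845], [0.406, 0.741, -0.535]] [-0.523  0.146  1.073] [ 0.06  -0.978  0.697]
{'time': 0.1, 'joint_positions': [68.315, 5.261, 70.574, -0.0, 104.267, -3.249], 'joint_velocities': [-0.03, -0.163, -0.1, 0.024, -0.079, 0.029], 'tau': [0.002, -44.785, -40.757, 0.07, 0.028, -0.0], 'tcp_pos': [0.19, 0.569, 0.244], 'tcp_rot': [[-0.949, 0.316, -0.001], [0.316, 0.949, -0.002], [0.0, -0.002, -1.0]], 'contact_force': [0.303, -1.171, 0.695], 'ft_torque': [0.031, -0.014, 0.018], 'grasp_force': 0.0, 'finger_gap': 1.001}
0.022
```

View pics/top0.png

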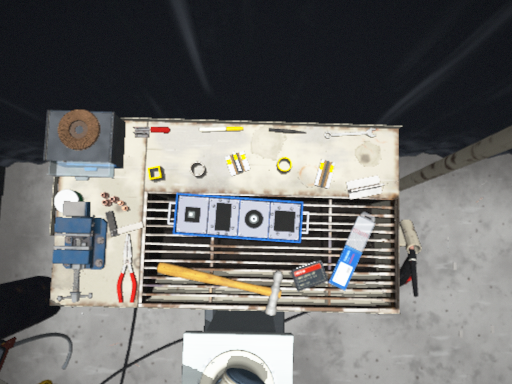

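View pics/side0.png

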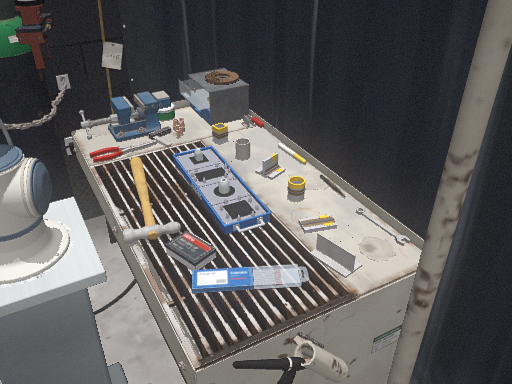

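The top view shows, left to right: square tube (155,174), bare pipe (199,170), tee (237,163), pipe (285,165), plate (325,174) and bare tee (365,187). The nests are square (192,215), plate (223,217), round (254,218) and tee (285,221). I'll zoom in next.

Run:
```python
import cv2
a=cv2.imread("pics/top0.png")[145:250,140:340]
cv2.imwrite("pics/topz.png",cv2.resize(a,None,fx=4,fy=4,interpolation=cv2.INTER_CUBIC))
b=cv2.imread("pics/side0.png")[110:270,165:365]
cv2.imwrite("pics/sidez.png",cv2.resize(b,None,fx=3.75,fy=3.75,interpolation=cv2.INTER_CUBIC))
```

```text
(no output)
```

View pics/topz.png

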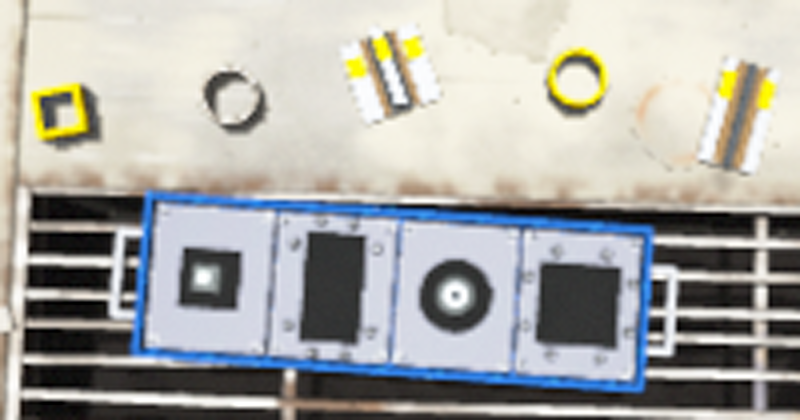

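View pics/sidez.png

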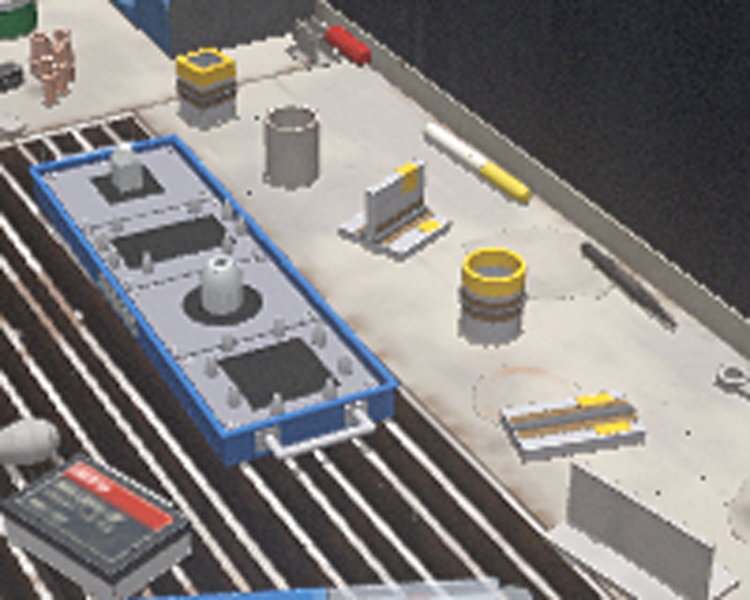

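```bash
cat > h.py <<'E'
import numpy as np
from cell import *
_c={}
def cam(n):
    if n not in _c: _c[n]=camera(n)
    return _c[n]
def ray(n,u,v,z):
    c=cam(n);R=np.array(c["R"]);t=np.array(c["t"]);o=-R.T@t
    d=R.T@np.array([(u-c["cx"])/c["fx"],(v-c["cy"])/c["fy"],1]);return (o+d*(z-o[2])/d[2])[:2]
def proj(n,X):
    c=cam(n);p=np.array(c["R"])@X+np.array(c["t"]);return c["fx"]*p[0]/p[2]+c["cx"],c["fy"]*p[1]/p[2]+c["cy"]
T=lambda X,Y,z:ray("top",140+(X+.5)/4-.5,145+(Y+.5)/4-.5,z)
S=lambda X,Y,z:ray("side",165+(X+.5)/3.75-.5,110+(Y+.5)/3.75-.5,z)
E
python3 - <<'E'
from h import *
np.set_printoptions(precision=4,suppress=True)
for n,a,b,z,zs in [("sqnest",(210,279),(125,152),.021,.053),("platenest",(332.5,287),(171,241),.021,.021),("roundnest",(456,296),(221,264),.021,.053),("teenest",(578,305),(279,372),.021,.021),
 ("sq",(60,113),(206,66),.05,.05),("pipe",(577,80),(494,268),.05,.05),("teebase",(391,74),(395,178),.008,.048),("plate",(739,116),(573,422),.01,.01)]:
    print(n,T(*a,z),S(*b,zs))
def ang(n,p,q,z):
    d=T(*q,z)-T(*p,z);print(n,np.degrees(np.arctan2(d[1],d[0])).round(1),np.linalg.norm(d))
ang("tray y",(653,230),(150,193),.024);ang("tray y",(640,392),(133,352),.024)
ang("tray x",(133,352),(150,193),.024);ang("tray x",(640,392),(653,230),.024)
ang("sq x",(40,143),(31,93),.05);ang("sq x",(90,133),(80,83),.05);ang("sq y",(80,83),(31,93),.05)
ang("tee x",(368,123),(340,50),.008);ang("tee x",(440,98),(418,25),.008);ang("tee y",(418,25),(340,50),.008)
ang("plate x",(757,174),(778,67),.01);ang("plate x",(700,164),(722,60),.01)
ang("nest plate x",(359,343),(366,236),.021)
E
```

```text
sqnest [0.4927 0.1449] [0.4898 0.1403]
platenest [0.4893 0.0552] [0.4878 0.0578]
roundnest [ 0.4852 -0.0353] [ 0.4845 -0.0342]
teenest [ 0.4811 -0.1249] [ 0.4819 -0.1223]
sq [0.6082 0.2533] [0.6057 0.248 ]
pipe [ 0.6432 -0.1187] [ 0.6429 -0.1218]
teebase [0.65   0.0183] [0.6484 0.0185]
plate [ 0.6256 -0.2431] [ 0.6244 -0.2444]
tray y 87.4 0.36998696852109286
tray y 87.0 0.36959465160139326
tray x -3.4 0.11626102977005484
tray x -3.6 0.1185703861540025
sq x 13.1 0.03699822406526991
sq x 14.0 0.0371859628234379
sq y 103.4 0.035763341949414856
tee x 22.8 0.059107272157396286
tee x 18.4 0.05778425568521368
tee y 109.7 0.061438761861160804
plate x -10.4 0.08255930475137985
plate x -11.0 0.08047501141712508
nest plate x -1.8 0.07828853485781513
```

Both cameras agree to within a few mm, so I'm starting with the pipe at (0.643, -0.120).

```bash
python3 -m creep '[[1,-1.5,0,0,0,0.06],[2,-3.1,0,0,0,0.11],[3,-4.6,0,0,0,0.17],[4,-6.1,0,0,0,0.22],[5,-7.7,0,0,0,0.28]]' 60 25
python3 -m creep '[[1,-1.5,0,0,0,0],[2,-3.1,0,0,0,0],[3,-4.6,0,0,0,0],[4,-6.1,0,0,0,0],[5,-7.7,0,0,0,0]]'
python3 -m creep '[[1,-1.5,0,0,0,0],[2,-3.1,0,0,0,0],[3,-4.6,0,0,0,0],[4,-6.1,-1,0,0,0],[5.1,-7.6,-2,0,0,0]]'
```

```text
time: 0.82
tcp_pos: [0.3404, 0.3367, 0.2445]
tcp_rot: [[-0.999, 0.039, 0.0], [0.039, 0.999, 0.0], [-0.0, 0.0, -1.0]]
contact_force: [1.0, 0.6, 0.6]
finger_gap: 0.683
grasp_force: 0.0
time: 1.45
tcp_pos: [0.4904, 0.1056, 0.2446]
tcp_rot: [[-0.999, 0.042, 0.0], [0.042, 0.999, 0.0], [-0.0, 0.0, -1.0]]
contact_force: [-0.3, 0.8, 0.5]
finger_gap: 0.682
grasp_force: 0.0
time: 2.08
tcp_pos: [0.6433, -0.1219, 0.1846]
tcp_rot: [[-0.999, 0.042, 0.001], [0.042, 0.999, -0.0], [-0.001, -0.0, -1.0]]
contact_force: [0.4, 0.2, 0.3]
finger_gap: 0.684
grasp_force: 0.0
```

```bash
python3 -m creep '[[0,0.06,-1.2,0,0,0],[0,0.06,-2.4,0,0,0],[0,0.06,-3.6,0,0,0],[0,0.06,-4.2,0,0,0],[0,0.06,-4.5,0,0,0]]'
python3 -m creep '[[0,0,0,0,0,0],[0,0,0,0,0,0],[0,0,0,0,0,0],[0,0,0,0,0,0],[0,0,0,0,0,0]]' 36
python3 -c "
from h import *;import cv2
cv2.imwrite('pics/s1.png',cv2.resize(cam('side')['image'][110:270,165:365,::-1],None,fx=3,fy=3))"
```

```text
time: 2.7
tcp_pos: [0.642, -0.1183, 0.0492]
tcp_rot: [[-0.999, 0.042, -0.001], [0.042, 0.999, 0.0], [0.001, 0.0, -1.0]]
contact_force: [0.6, -0.8, -0.1]
finger_gap: 0.687
grasp_force: 0.0
time: 3.32
tcp_pos: [0.6432, -0.1187, 0.0519]
tcp_rot: [[-0.999, 0.042, 0.003], [0.042, 0.999, -0.001], [-0.003, -0.001, -1.0]]
contact_force: [0.3, -1.4, 6.3]
finger_gap: 0.477
grasp_force: 25.0
```

View pics/s1.png

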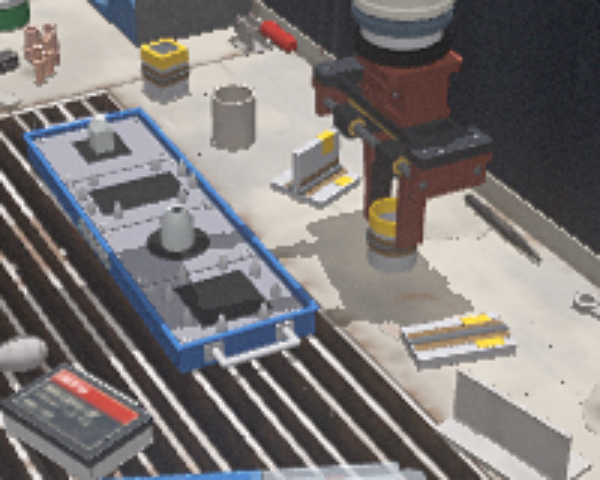

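The side view shows the pipe gripped between the pads at about (390,220). I'll lift and carry it to hover over the round post.

```bash
python3 -m creep '[[0,0,0.5,0,0,0],[0,0,1.5,0,0,0],[0,0,2.5,0,0,0],[-0.9,0.5,3,0,0,0],[-1.8,0.9,3,0,0,0]]'
python3 -m creep '[[-0.9,0.5,0,0,0,0],[-1.8,1,0,0,0,0],[-2.7,1.5,0,0,0,0],[-3.47,1.9,0,0,0,0],[-3.47,1.9,-0.6,0,0,0]]'
python3 -m creep '[[0,0,0,0,0,0],[0,0,0,0,0,0]]'
python3 -c "
from h import *;import cv2
cv2.imwrite('pics/s2.png',cv2.resize(cam('side')['image'][130:230,165:315,::-1],None,fx=5,fy=5))
print(observe()['tcp_pos'])"
```

```text
time: 4.0
tcp_pos: [0.5884, -0.091, 0.1423]
tcp_rot: [[-0.999, 0.042, 0.003], [0.042, 0.999, -0.0], [-0.003, -0.0, -1.0]]
contact_force: [-0.0, 0.1, -1.5]
finger_gap: 0.48
grasp_force: 25.0
time: 4.62
tcp_pos: [0.4844, -0.0338, 0.1237]
tcp_rot: [[-0.999, 0.041, 0.004], [0.041, 0.999, -0.0], [-0.004, -0.0, -1.0]]
contact_force: [0.3, -0.7, -1.5]
finger_gap: 0.476
grasp_force: 25.0
time: 4.88
tcp_pos: [0.4845, -0.0347, 0.1216]
tcp_rot: [[-0.999, 0.042, -0.001], [0.042, 0.999, 0.0], [0.001, 0.0, -1.0]]
contact_force: [-0.8, 0.5, -1.6]
finger_gap: 0.48
grasp_force: 25.0
[ 0.48465185 -0.03470848  0.12193211]
```

View pics/s2.png

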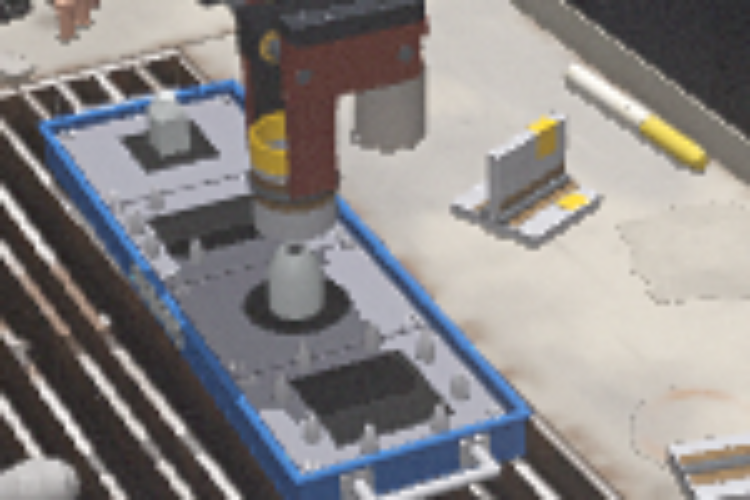

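```bash
python3 -c "
from h import *
def q(x,y,z):
  u,v=proj('side',np.array([x,y,z]));return round((u-165+.5)*5-.5,1),round((v-130+.5)*5-.5,1)
a=np.linspace(0,6.28,200)
p=np.array([q(.4847+.021*np.cos(t),-.0347+.021*np.sin(t),.070) for t in a]);print(p.min(0),p.max(0))
print(q(.485,-.0345,.053))"
```

```text
[251.8 201.5] [337.  245.8]
(np.float64(296.1), np.float64(252.2))
```

Predicted and observed foot outlines match, and the post is centred under it, so I'm lowering.

```bash
python3 -m creep '[[0,0,-0.4,0,0,0],[0,0,-0.8,0,0,0],[0,0,-1.1,0,0,0],[0,0,-1.4,0,0,0],[0,0,-1.55,0,0,0]]'
python3 -m creep '[[0,0,-0.04,0,0,0],[0,0,-0.08,0,0,0],[0,0,-0.08,0,0,0]]'
```

```text
time: 5.6
tcp_pos: [0.4839, -0.0343, 0.0747]
tcp_rot: [[-0.999, 0.042, -0.001], [0.042, 0.999, 0.0], [0.001, 0.0, -1.0]]
contact_force: [0.5, -0.2, -1.8]
finger_gap: 0.475
grasp_force: 25.0
time: 5.98
tcp_pos: [0.4844, -0.0344, 0.0734]
tcp_rot: [[-0.999, 0.042, 0.001], [0.042, 0.999, -0.0], [-0.001, -0.0, -1.0]]
contact_force: [-0.6, -0.5, -0.6]
finger_gap: 0.477
grasp_force: 25.0
```

```bash
python3 -m creep '[[0,0,-0.05,0,0,0],[0,0,-0.05,0,0,0],[0,0,0,0,0,0],[0,0,0,0,0,0]]' 58
python3 -m creep '[[0,0,0.5,0,0,0],[0,0,1.5,0,0,0],[0,0,3,0,0,0],[0,0,4.5,0,0,0],[0.7,1.5,4.5,0,0,0.05]]'
python3 -m creep '[[0.7,1.6,0,0,0,0.05],[1.4,3.2,0,0,0,0.1],[2.1,4.8,0,0,0,0.15],[2.8,6.4,0,0,0,0.2],[3.39,8,0,0,0,0.23]]'
python3 -m creep '[[0,0,-1.2,0,0,0],[0,0,-2.4,0,0,0],[0,0,-3.0,0,0,0],[0,0,-3.0,0,0,0]]'
python3 -c "
from h import *;import cv2
cv2.imwrite('pics/s3.png',cv2.resize(cam('side')['image'][80:230,165:315,::-1],None,fx=4,fy=4))
print(observe()['tcp_pos'])"
```

```text
time: 6.48
tcp_pos: [0.4844, -0.0344, 0.0735]
tcp_rot: [[-0.999, 0.042, 0.001], [0.042, 0.999, -0.0], [-0.001, -0.0, -1.0]]
contact_force: [0.7, -0.3, 0.1]
finger_gap: 0.662
grasp_force: 0.0
time: 7.1
tcp_pos: [0.5069, 0.009, 0.2149]
tcp_rot: [[-1.0, -0.005, 0.01], [-0.005, 1.0, -0.002], [-0.01, -0.002, -1.0]]
contact_force: [-0.0, 0.2, -0.3]
finger_gap: 0.661
grasp_force: 0.0
time: 7.72
tcp_pos: [0.6076, 0.2523, 0.2093]
tcp_rot: [[-0.971, -0.237, 0.001], [-0.237, 0.971, 0.0], [-0.001, -0.0, -1.0]]
contact_force: [0.6, 0.1, 0.1]
finger_gap: 0.66
grasp_force: 0.0
time: 8.22
tcp_pos: [0.6064, 0.2503, 0.1173]
tcp_rot: [[-0.972, -0.236, -0.002], [-0.236, 0.972, -0.001], [0.002, -0.0, -1.0]]
contact_force: [0.7, 0.1, -0.8]
finger_gap: 0.663
grasp_force: 0.0
[0.60710097 0.25049724 0.11907571]
```

View pics/s3.png

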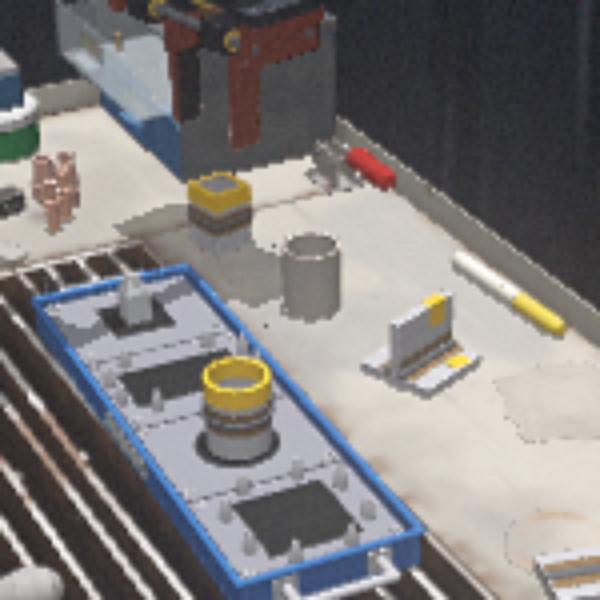

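The pipe is seated on its post at (237,405). The grinder block is close along the closing direction here, so I'll turn the gripper 90° and grip the tube along x.

```bash
python3 -m creep '[[0,0,0.5,0,0,-0.18],[0,0,0.5,0,0,-0.36],[0,0,0.5,0,0,-0.54],[0,0,0.5,0,0,-0.72],[0,0,0.5,0,0,-0.9]]'
python3 -m creep '[[0,0,0,0,0,-0.18],[0,0,0,0,0,-0.36],[0,0,0,0,0,-0.54],[0,0,0,0,0,-0.67],[0,0,0,0,0,-0.67]]'
python3 -m creep '[[0,0,-1,0,0,0],[0,0,-2,0,0,0],[0,0,-2.6,0,0,0],[0,0,-2.8,0,0,0],[0,0,-2.8,0,0,0]]'
python3 -c "
from h import *;import cv2
cv2.imwrite('pics/s4.png',cv2.resize(cam('side')['image'][80:230,165:315,::-1],None,fx=4,fy=4))"
```

```text
time: 8.9
tcp_pos: [0.6079, 0.2507, 0.1363]
tcp_rot: [[-0.785, 0.619, 0.004], [0.62, 0.785, 0.001], [-0.002, 0.004, -1.0]]
contact_force: [0.3, 0.7, -0.1]
finger_gap: 0.664
grasp_force: 0.0
time: 9.52
tcp_pos: [0.6078, 0.2507, 0.1358]
tcp_rot: [[-0.238, 0.971, 0.004], [0.971, 0.238, 0.001], [0.0, 0.004, -1.0]]
contact_force: [0.5, 0.2, -0.7]
finger_gap: 0.655
grasp_force: 0.0
time: 10.15
tcp_pos: [0.6073, 0.2507, 0.0498]
tcp_rot: [[-0.237, 0.971, 0.001], [0.971, 0.237, 0.0], [0.0, 0.001, -1.0]]
contact_force: [-0.0, 0.3, -0.5]
finger_gap: 0.662
grasp_force: 0.0
```

View pics/s4.png

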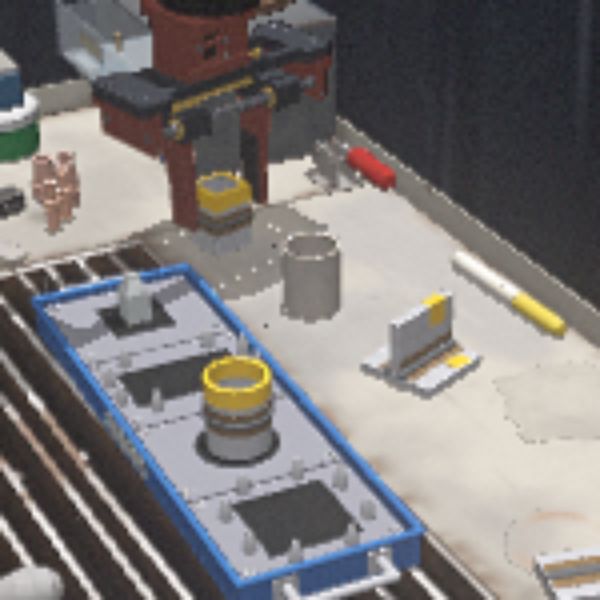

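The fingers straddle the tube at about (225,205). Closing, lifting, turning by -16° and carrying it over the square post.

```bash
python3 -m creep '[[0,0,0,0,0,0],[0,0,0,0,0,0],[0,0,0,0,0,0],[0,0,0,0,0,0],[0,0,0,0,0,0]]' 28
python3 -m creep '[[0,0,0.5,0,0,0],[0,0,1.5,0,0,0],[0,0,2.5,0,0,0],[0,0,3,0,0,0],[-0.8,-0.8,3,0,0,-0.06]]'
python3 -m creep '[[-0.8,-0.8,0,0,0,-0.07],[-1.6,-1.6,0,0,0,-0.14],[-2.4,-2.3,0,0,0,-0.22],[-3.04,-2.77,0,0,0,-0.22],[-3.04,-2.77,-0.6,0,0,-0.22]]'
python3 -m creep '[[0,0,0,0,0,0],[0,0,0,0,0,0]]'
python3 -c "
from h import *;import cv2
cv2.imwrite('pics/s5.png',cv2.resize(cam('side')['image'][100:200,165:315,::-1],None,fx=5,fy=5))
P=observe()['tcp_pos'];R=observe()['tcp_rot'];print(P)
def q(x,y,z):
  u,v=proj('side',np.array([x,y,z]));return round((u-165+.5)*5-.5,1),round((v-100+.5)*5-.5,1)
z=P[2]-.05
print([q(*(np.array(P)+R[:,0]*a*.017+R[:,1]*b*.017)[:2],z) for a in(-1,1) for b in (-1,1)])"
```

```text
time: 10.82
tcp_pos: [0.6074, 0.2508, 0.0499]
tcp_rot: [[-0.237, 0.972, 0.002], [0.972, 0.237, 0.001], [0.0, 0.002, -1.0]]
contact_force: [1.8, 0.9, 2.7]
finger_gap: 0.384
grasp_force: 25.0
time: 11.45
tcp_pos: [0.5835, 0.2274, 0.1401]
tcp_rot: [[-0.178, 0.984, 0.001], [0.984, 0.178, 0.001], [0.0, 0.002, -1.0]]
contact_force: [-0.1, -1.6, -2.3]
finger_gap: 0.384
grasp_force: 25.0
time: 12.08
tcp_pos: [0.4918, 0.1431, 0.122]
tcp_rot: [[0.042, 0.999, 0.003], [0.999, -0.042, 0.001], [0.001, 0.003, -1.0]]
contact_force: [0.1, 0.3, -1.6]
finger_gap: 0.383
grasp_force: 25.0
time: 12.32
tcp_pos: [0.4919, 0.1439, 0.1204]
tcp_rot: [[0.041, 0.999, -0.001], [0.999, -0.041, -0.0], [-0.0, -0.001, -1.0]]
contact_force: [0.2, -0.1, -1.4]
finger_gap: 0.385
grasp_force: 25.0
[0.49205852 0.14395634 0.12082199]
[(np.float64(147.6), np.float64(240.1)), (np.float64(206.3), np.float64(226.9)), (np.float64(126.0), np.float64(214.0)), (np.float64(183.9), np.float64(201.3))]
```

View pics/s5.png

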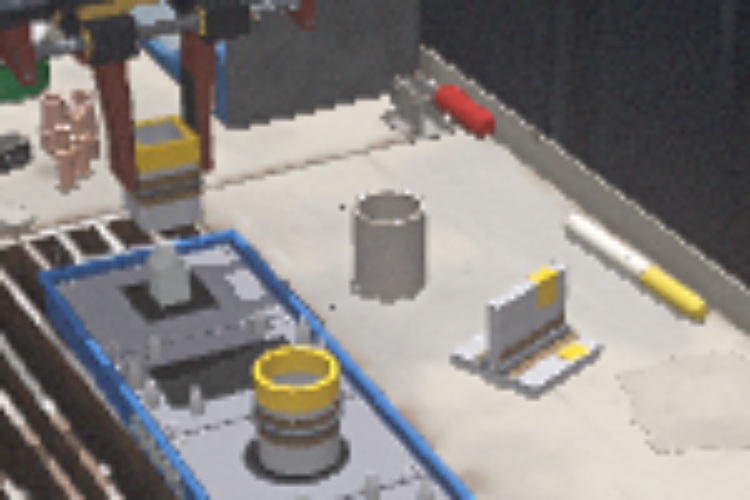

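```bash
python3 -c "
from h import *
print(T(207,277,.053))
f=lambda X,Y,z:ray('side',165+(X+.5)/5-.5,100+(Y+.5)/5-.5,z)
print(f(166,249,.053), f(170,294,.021),'tube top', f(168,134,.1208))"
```

```text
[0.49318895 0.14219456]
[0.49109706 0.14462232] [0.49366456 0.15027339] tube top [0.49774162 0.14626166]
```

The hand is aligned with the post to within about 1 mm, so I'm lowering and releasing.

```bash
python3 -m creep '[[0,0,-0.4,0,0,0],[0,0,-0.8,0,0,0],[0,0,-1.1,0,0,0],[0,0,-1.4,0,0,0],[0,0,-1.55,0,0,0]]'
python3 -m creep '[[0,0,-0.04,0,0,0],[0,0,-0.08,0,0,0],[0,0,-0.1,0,0,0]]'
```

```text
time: 13.1
tcp_pos: [0.4914, 0.1434, 0.0738]
tcp_rot: [[0.041, 0.999, -0.001], [0.999, -0.041, -0.0], [-0.0, -0.001, -1.0]]
contact_force: [0.3, -0.2, -1.3]
finger_gap: 0.386
grasp_force: 25.0
time: 13.48
tcp_pos: [0.4919, 0.1436, 0.072]
tcp_rot: [[0.041, 0.999, 0.001], [0.999, -0.041, 0.0], [0.0, 0.001, -1.0]]
contact_force: [-0.1, 0.1, -1.5]
finger_gap: 0.387
grasp_force: 25.0
```

```bash
python3 -m creep '[[0,0,-0.04,0,0,0],[0,0,-0.04,0,0,0],[0,0,-0.04,0,0,0],[0,0,-0.04,0,0,0]]' 52
python3 -m creep '[[0,0,0.5,0,0,0],[0,0,1.5,0,0,0],[0,0,3,0,0,0],[0,0,4.3,0,0,0],[0.7,-0.6,4.3,0,0,-0.15]]'
python3 -m creep '[[0.9,-0.7,0,0,0,-0.18],[1.8,-1.4,0,0,0,-0.36],[2.7,-2.1,0,0,0,-0.54],[3.6,-2.8,0,0,0,-0.72],[4.54,-3.57,0,0,0,-0.88]]' 40
python3 -m creep '[[0,0,0,0,0,-0.14],[0,0,-1,0,0,-0.14],[0,0,-2.5,0,0,-0.14],[0,0,-3,0,0,-0.14],[0,0,-3,0,0,-0.14]]'
python3 -c "
from h import *;import cv2
cv2.imwrite('pics/s6.png',cv2.resize(cam('side')['image'][90:230,165:365,::-1],None,fx=4,fy=4))"
```

```text
time: 13.98
tcp_pos: [0.4918, 0.1435, 0.0706]
tcp_rot: [[0.041, 0.999, 0.0], [0.999, -0.041, 0.0], [0.0, 0.0, -1.0]]
contact_force: [0.1, 0.2, -0.7]
finger_gap: 0.59
grasp_force: 0.0
time: 14.6
tcp_pos: [0.5141, 0.1266, 0.2059]
tcp_rot: [[0.191, 0.982, 0.009], [0.982, -0.191, 0.002], [0.004, 0.009, -1.0]]
contact_force: [0.5, 0.5, -1.1]
finger_gap: 0.59
grasp_force: 0.0
time: 15.22
tcp_pos: [0.6499, 0.0178, 0.2008]
tcp_rot: [[0.88, 0.475, 0.001], [0.475, -0.88, 0.0], [0.001, 0.001, -1.0]]
contact_force: [-0.2, -0.2, 0.1]
finger_gap: 0.45
grasp_force: 0.0
time: 15.85
tcp_pos: [0.6485, 0.0185, 0.1091]
tcp_rot: [[0.936, 0.352, -0.002], [0.352, -0.936, 0.0], [-0.002, -0.001, -1.0]]
contact_force: [0.7, 0.2, 0.4]
finger_gap: 0.453
grasp_force: 0.0
```

View pics/s6.png

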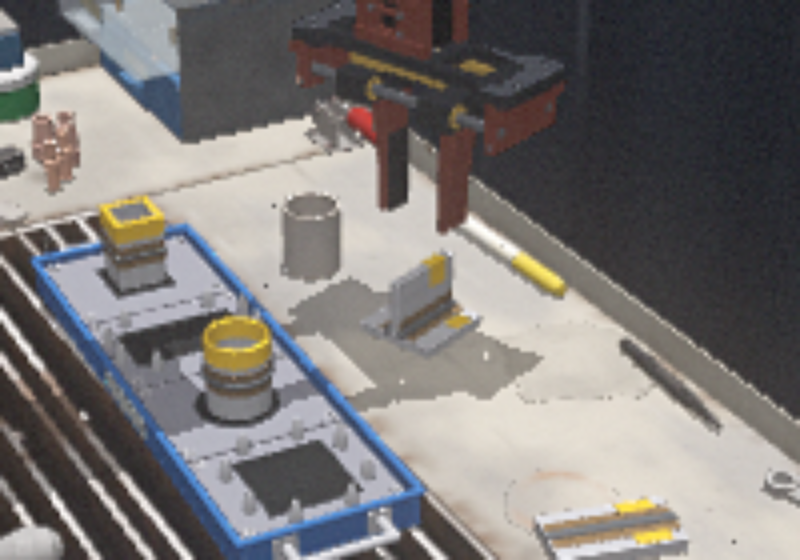

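The square tube is seated at (135,245). The jaws are above the tee leg, so I'm descending, gripping and lifting.

```bash
python3 -m creep '[[0,0,-0.8,0,0,0],[0,0,-1.5,0,0,0],[0,0,-1.9,0,0,0],[0,0,-2.08,0,0,0],[0,0,-2.08,0,0,0]]'
python3 -m creep '[[0,0,0,0,0,0],[0,0,0,0,0,0],[0,0,0,0,0,0],[0,0,0,0,0,0],[0,0,0,0,0,0]]' 3 30
python3 -m creep '[[0,0,0.4,0,0,0],[0,0,1.2,0,0,0],[0,0,2,0,0,0],[0,0,2.7,0,0,0],[0,0,2.7,0,0,0]]'
python3 -c "
from h import *;import cv2
cv2.imwrite('pics/s7.png',cv2.resize(cam('side')['image'][90:230,205:365,::-1],None,fx=4,fy=4))"
```

```text
time: 16.52
tcp_pos: [0.6489, 0.0184, 0.0471]
tcp_rot: [[0.936, 0.352, -0.0], [0.352, -0.936, 0.0], [-0.0, -0.0, -1.0]]
contact_force: [-0.0, -0.3, -0.2]
finger_gap: 0.451
grasp_force: 0.0
time: 17.15
tcp_pos: [0.649, 0.0185, 0.0473]
tcp_rot: [[0.936, 0.352, 0.0], [0.352, -0.936, 0.0], [0.0, 0.0, -1.0]]
contact_force: [-0.3, 0.8, 1.6]
finger_gap: 0.088
grasp_force: 30.0
time: 17.77
tcp_pos: [0.6499, 0.0184, 0.1306]
tcp_rot: [[0.936, 0.352, 0.004], [0.352, -0.936, -0.0], [0.004, 0.001, -1.0]]
contact_force: [-0.4, -0.6, -4.8]
finger_gap: 0.091
grasp_force: 30.0
```

View pics/s7.png

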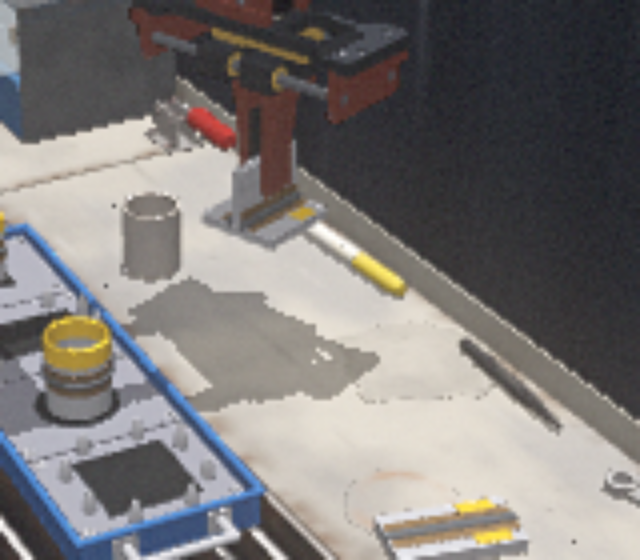

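```bash
python3 -m creep '[[-0.8,-0.7,0.5,0,0,-0.08],[-1.6,-1.4,0.5,0,0,-0.16],[-2.4,-2.1,0.5,0,0,-0.24],[-3.2,-2.8,0.5,0,0,-0.32],[-4,-3.5,0.5,0,0,-0.4]]'
python3 -m creep '[[-0.8,-0.7,0,0,0,0],[-1.3,-1,0,0,0,0],[-1.61,-1.25,-0.5,0,0,0],[-1.61,-1.25,-1.3,0,0,0],[-1.61,-1.25,-1.8,0,0,0]]'
python3 -m creep '[[0,0,0,0,0,0],[0,0,0,0,0,0]]'
python3 -c "
from h import *;import cv2
cv2.imwrite('pics/s8.png',cv2.resize(cam('side')['image'][150:235,195:315,::-1],None,fx=6,fy=6))
P=observe()['tcp_pos'];R=observe()['tcp_rot'];print(P)
def q(x,y,z):
  u,v=proj('side',np.array([x,y,z]));return int((u-195+.5)*6-.5),int((v-150+.5)*6-.5)
z=P[2]-.0473
print([q(*(np.array(P)+R[:,0]*a*.03+R[:,1]*b*.03)[:2],z) for a,b in((-1,-1),(1,-1),(1,1),(-1,1))])"
```

```text
time: 18.45
tcp_pos: [0.5274, -0.087, 0.1412]
tcp_rot: [[0.999, -0.043, -0.003], [-0.043, -0.999, 0.001], [-0.003, -0.0, -1.0]]
contact_force: [0.3, -0.1, -2.7]
finger_gap: 0.082
grasp_force: 30.0
time: 19.08
tcp_pos: [0.4799, -0.1236, 0.0871]
tcp_rot: [[0.999, -0.04, -0.002], [-0.04, -0.999, 0.001], [-0.002, -0.001, -1.0]]
contact_force: [-0.5, -0.3, -4.8]
finger_gap: 0.089
grasp_force: 30.0
time: 19.32
tcp_pos: [0.4811, -0.124, 0.0897]
tcp_rot: [[0.999, -0.04, 0.001], [-0.04, -0.999, -0.0], [0.001, 0.0, -1.0]]
contact_force: [-0.4, 0.1, -4.1]
finger_gap: 0.086
grasp_force: 30.0
[ 0.48126921 -0.12407333  0.09007212]
[(165, 293), (302, 256), (368, 332), (227, 372)]
```

View pics/s8.png

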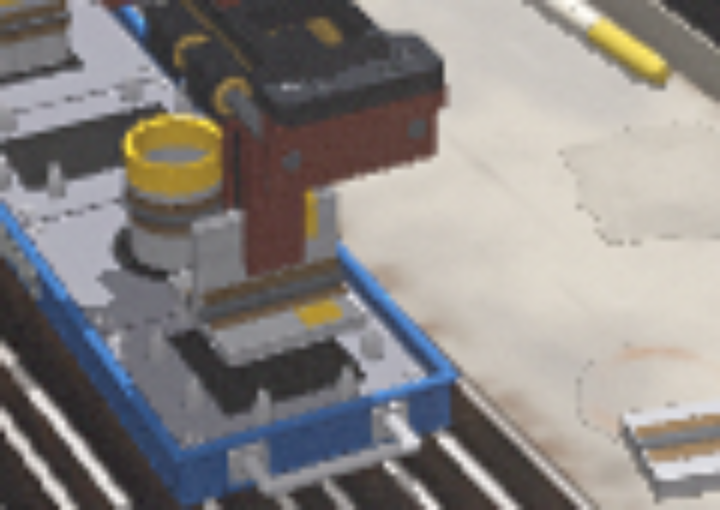

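```bash
python3 -c "
from h import *
f=lambda X,Y,z:ray('side',195+(X+.5)/6-.5,150+(Y+.5)/6-.5,z)
for n,z,L in(('nest',.021,[(234,413),(362,371)]),('tee',.043,[(227,365),(368,325)])):
  for p in L: print(n,f(*p,z))
def q(x,y,z):
  u,v=proj('side',np.array([x,y,z]));return int((u-195+.5)*6-.5),int((v-150+.5)*6-.5)
c,s=np.cos(-.044),np.sin(-.044)
print([q(.4813+.03*(c*a-s*b),-.124+.03*(s*a+c*b),.021) for a,b in((-1,-1),(1,-1))])"
```

```text
nest [ 0.45334439 -0.15042901]
nest [ 0.50999375 -0.14989719]
tee [ 0.45197738 -0.14845731]
tee [ 0.51214462 -0.15097419]
[(228, 418), (368, 378)]
```

The tee base and the nest square align to within 1 mm, so I'm lowering.

```bash
python3 -m creep '[[0,0,-0.25,0,0,0],[0,0,-0.45,0,0,0],[0,0,-0.6,0,0,0],[0,0,-0.69,0,0,0],[0,0,-0.69,0,0,0]]'
python3 -m creep '[[0,0,-0.03,0,0,0],[0,0,-0.06,0,0,0],[0,0,-0.06,0,0,0]]'
```

```text
time: 20.05
tcp_pos: [0.4807, -0.1241, 0.0684]
tcp_rot: [[0.999, -0.04, 0.0], [-0.04, -0.999, -0.0], [0.0, 0.0, -1.0]]
contact_force: [0.1, 0.6, -4.2]
finger_gap: 0.091
grasp_force: 30.0
time: 20.42
tcp_pos: [0.4808, -0.1242, 0.0683]
tcp_rot: [[0.999, -0.04, 0.001], [-0.04, -0.999, -0.0], [0.001, 0.0, -1.0]]
contact_force: [-5.4, 1.6, 6.3]
finger_gap: 0.087
grasp_force: 30.0
```

```bash
python3 -m creep '[[0,0,0,0,0,0],[0,0,0,0,0,0],[0,0,0,0,0,0]]' 36
python3 -m creep '[[0,0,0.5,0,0,0],[0,0,1.5,0,0,0],[0,0,3,0,0,0],[0,0,4.3,0,0,0],[0,0,4.3,0,0,0]]' 
python3 -m creep '[[0.9,-0.8,0,0,0,-0.03],[1.8,-1.6,0,0,0,-0.06],[2.7,-2.4,0,0,0,-0.09],[3.6,-3.2,0,0,0,-0.12],[4.8,-3.99,0,0,0,-0.147]]' 54
python3 -m creep '[[0,0,-1.2,0,0,0],[0,0,-2.4,0,0,0],[0,0,-3.6,0,0,0],[0,0,-3.6,0,0,0]]'
python3 -c "
from h import *;import cv2
for p in ((346,183),(381,176),(384,192),(349,198)): print(ray('top',*p,.005))
cv2.imwrite('pics/s9.png',cv2.resize(cam('side')['image'][130:270,205:365,::-1],None,fx=4,fy=4))"
```

```text
time: 20.8
tcp_pos: [0.4807, -0.1241, 0.0665]
tcp_rot: [[0.999, -0.04, 0.0], [-0.04, -0.999, -0.0], [0.0, 0.0, -1.0]]
contact_force: [-0.5, 1.3, -0.8]
finger_gap: 0.387
grasp_force: 0.0
time: 21.42
tcp_pos: [0.4822, -0.1246, 0.2009]
tcp_rot: [[0.999, -0.04, 0.008], [-0.04, -0.999, -0.003], [0.008, 0.002, -1.0]]
contact_force: [0.5, -0.2, 0.1]
finger_gap: 0.41
grasp_force: 0.0
time: 22.05
tcp_pos: [0.6251, -0.2446, 0.1949]
tcp_rot: [[0.982, -0.187, -0.001], [-0.187, -0.982, 0.0], [-0.001, -0.0, -1.0]]
contact_force: [-0.4, 1.3, 0.4]
finger_gap: 0.618
grasp_force: 0.0
time: 22.55
tcp_pos: [0.6223, -0.2428, 0.0825]
tcp_rot: [[0.982, -0.186, -0.008], [-0.186, -0.983, 0.004], [-0.009, -0.002, -1.0]]
contact_force: [0.1, -0.3, -1.0]
finger_gap: 0.613
grasp_force: 0.0
[ 0.59979501 -0.30935193]
[ 0.62404773 -0.41497839]
[ 0.5759056  -0.42401209]
[ 0.55488808 -0.3187163 ]
```

View pics/s9.png

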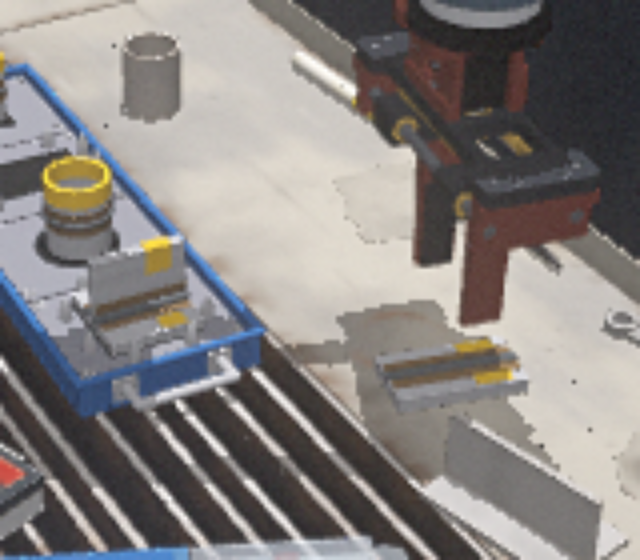

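The tee is seated at (140,295) and the jaws are over the plate with the bare tee clear of them. Descending onto the plate.

```bash
python3 -m creep '[[0,0,-0.8,0,0,0],[0,0,-1.4,0,0,0],[0,0,-1.8,0,0,0],[0,0,-1.98,0,0,0],[0,0,-2.04,0,0,0]]'
python3 -m creep '[[0,0,0,0,0,0],[0,0,0,0,0,0],[0,0,0,0,0,0],[0,0,0,0,0,0],[0,0,0,0,0,0]]' 38 30
python3 -m creep '[[0,0,0.3,0,0,0],[0,0,1,0,0,0],[0,0,2,0,0,0],[0,0,3,0,0,0],[0,0,3,0,0,0]]'
```

```text
time: 23.28
tcp_pos: [0.6247, -0.2438, 0.0264]
tcp_rot: [[0.983, -0.186, 0.0], [-0.186, -0.983, -0.0], [0.0, 0.0, -1.0]]
contact_force: [0.3, -0.9, -0.3]
finger_gap: 0.618
grasp_force: 0.0
time: 23.9
tcp_pos: [0.6249, -0.244, 0.027]
tcp_rot: [[0.983, -0.186, 0.001], [-0.186, -0.983, -0.0], [0.001, 0.0, -1.0]]
contact_force: [-0.2, -0.7, 2.4]
finger_gap: 0.498
grasp_force: 29.5
time: 24.52
tcp_pos: [0.6263, -0.2445, 0.1213]
tcp_rot: [[0.983, -0.186, 0.007], [-0.186, -0.983, -0.003], [0.007, 0.002, -1.0]]
contact_force: [0.7, 0.7, -2.1]
finger_gap: 0.499
grasp_force: 29.5
```

```bash
python3 -m creep '[[0,0,1,0,0,0],[-0.8,1.7,1,0,0,0.03],[-1.6,3.4,1,0,0,0.06],[-2.4,5.1,1,0,0,0.09],[-3.1,6.8,1,0,0,0.12]]'
python3 -m creep '[[-0.7,1.6,0,0,0,0.025],[-1.44,3.18,0,0,0,0.025],[-1.44,3.18,-1,0,0,0.025],[-1.44,3.18,-2,0,0,0.025],[-1.44,3.18,-2.4,0,0,0.025]]'
python3 -m creep '[[0,0,0,0,0,0],[0,0,0,0,0,0]]'
python3 -c "
from h import *;import cv2
cv2.imwrite('pics/s10.png',cv2.resize(cam('side')['image'][120:205,165:285,::-1],None,fx=6,fy=6))
P=observe()['tcp_pos'];R=observe()['tcp_rot'];print(P)
def q(x,y,z):
  u,v=proj('side',np.array([x,y,z]));return int((u-165+.5)*6-.5),int((v-120+.5)*6-.5)
for z in(P[2]-.017,P[2]-.027,.021): print(z,[q(*(np.array(P)+R[:,0]*a*.04+R[:,1]*b*.022)[:2],z) for a,b in((-1,-1),(1,-1),(1,1),(-1,1))])"
```

```text
time: 25.15
tcp_pos: [0.5301, -0.0382, 0.1449]
tcp_rot: [[0.998, -0.066, -0.002], [-0.066, -0.998, 0.0], [-0.002, -0.0, -1.0]]
contact_force: [0.7, 0.0, -2.6]
finger_gap: 0.5
grasp_force: 29.5
time: 25.78
tcp_pos: [0.4866, 0.0557, 0.0713]
tcp_rot: [[0.999, -0.042, -0.005], [-0.042, -0.999, -0.0], [-0.005, 0.0, -1.0]]
contact_force: [-0.6, 0.0, -2.4]
finger_gap: 0.495
grasp_force: 29.5
time: 26.02
tcp_pos: [0.4891, 0.0555, 0.0755]
tcp_rot: [[0.999, -0.043, 0.002], [-0.043, -0.999, 0.0], [0.002, -0.0, -1.0]]
contact_force: [1.1, 0.8, -3.5]
finger_gap: 0.498
grasp_force: 29.5
[0.48926945 0.05548834 0.07576783]
0.058767834080000456 [(170, 251), (339, 211), (378, 255), (206, 297)]
0.04876783408000046 [(172, 271), (340, 231), (379, 275), (207, 317)]
0.021 [(176, 325), (343, 284), (381, 329), (212, 372)]
```

View pics/s10.png

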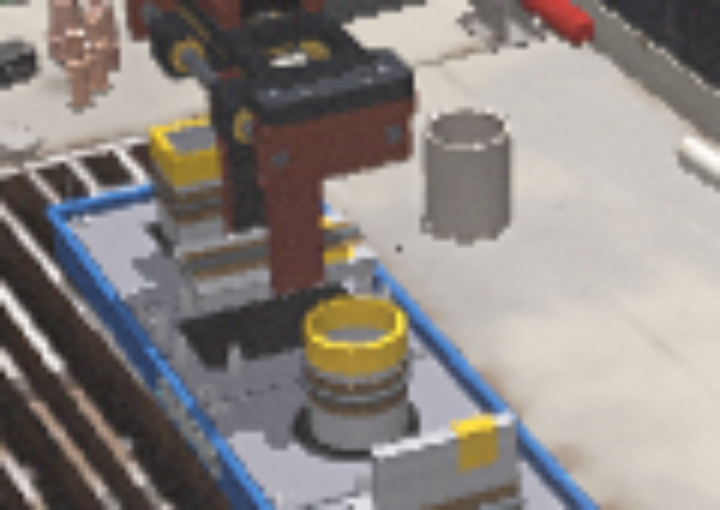

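```bash
python3 -c "
from h import *
im=cam('side')['image'].astype(int).mean(2).astype(int)
print('cols',list(range(190,206)))
for r in range(158,186): print(r,im[r,190:206])
print('right');print(list(range(220,234)))
for r in range(156,172): print(r,im[r,218:234])
P=observe()['tcp_pos'];R=observe()['tcp_rot']
for z in(P[2]-.017,P[2]-.027,.021): print([tuple(np.round(proj('side',np.r_[(np.array(P)+R[:,0]*a*.04+R[:,1]*b*.022)[:2],z]),1)) for a,b in((-1,-1),(1,-1),(1,1),(-1,1))])"
```

```text
cols [190, 191, 192, 193, 194, 195, 196, 197, 198, 199, 200, 201, 202, 203, 204, 205]
158 [ 60  43 111 111 103 126 123 119 125 124 124 125  98  74  60 109]
159 [ 98  47  67 109 111 128 119 125 125 123 138 138 143 152 155 156]
160 [190  83  40  70 104 133 139 176 151 148 150 148 148 132 111 110]
161 [186 131  70  64 148 148 148 146 132 114 112  96  80  80  74  80]
162 [117 117  82  71 124 113  97  80  82  76  78  77  81  84  87  80]
163 [115 116 118  97  98 118  84  85  82  87  84  88  80  76  77  82]
164 [114 114 115 116 110  89  80  82  79  80  77  78  81  85  89  87]
165 [112 114 115 118 109  88  96  85  81  85  86  90  88 120 120 128]
166 [123 115 116 115 116 115  92 117 104 117 115 147 151 150 149 145]
167 [189 121 112 115 114 135 108 124 151 152 152 146 147 155 155 137]
168 [113 113 115 116 114 141 121 102 153 158 147 133 113 122 121 123]
169 [115 121 118 117 105 133 133 107 117 123 125 125 127 125 126 123]
170 [ 94 103 107 117 109 128 127 109 112 125 121 128 121 133 122 118]
171 [127 120 127 114  88 127 128 113 115 124 120 111  82  77  82  51]
172 [122 137 123 116 114 117 125 1
[... 1925 characters left out ...]
48 172]
169 [ 54  54  65  89  89 101 160 163 161 139 154 160  94 125 147 164]
170 [ 92  95 137 131 125 117 111 118 120 125 135 138 123  81 130 150]
171 [127 107 112 111 121 115 118 120 118 117 112 115 139 122  86 133]
[(np.float64(193.0), np.float64(161.5)), (np.float64(221.2), np.float64(154.9)), (np.float64(227.7), np.float64(162.2)), (np.float64(199.0), np.float64(169.1))]
[(np.float64(193.3), np.float64(164.8)), (np.float64(221.3), np.float64(158.1)), (np.float64(227.9), np.float64(165.5)), (np.float64(199.2), np.float64(172.5))]
[(np.float64(194.0), np.float64(173.8)), (np.float64(221.7), np.float64(167.0)), (np.float64(228.2), np.float64(174.5)), (np.float64(199.9), np.float64(181.6))]
```

```bash
python3 -m creep '[[0.05,0,-0.2,0,0,0],[0.05,0,-0.4,0,0,0],[0.05,0,-0.5,0,0,0],[0.05,0,-0.6,0,0,0],[0.05,0,-0.6,0,0,0]]'
python3 -m creep '[[0,0,-0.1,0,0,0],[0,0,-0.2,0,0,0],[0,0,-0.28,0,0,0],[0,0,-0.32,0,0,0],[0,0,-0.32,0,0,0]]'
```

```text
time: 26.75
tcp_pos: [0.4898, 0.0556, 0.056]
tcp_rot: [[0.999, -0.042, -0.001], [-0.042, -0.999, -0.0], [-0.001, 0.0, -1.0]]
contact_force: [0.7, -0.1, -2.6]
finger_gap: 0.499
grasp_force: 29.5
time: 27.38
tcp_pos: [0.4899, 0.0556, 0.0479]
tcp_rot: [[0.999, -0.042, 0.0], [-0.042, -0.999, -0.0], [0.0, 0.0, -1.0]]
contact_force: [-3.7, -0.4, 4.9]
finger_gap: 0.5
grasp_force: 29.5
```

Contact came at the expected seating height (0.048). Releasing, retreating and checking.

```bash
python3 -m creep '[[0,0,0,0,0,0],[0,0,0,0,0,0],[0,0,0,0,0,0]]' 52
python3 -m creep '[[0,0,0.5,0,0,0],[0,0,1.5,0,0,0],[0,0,3,0,0,0],[0,0,4.5,0,0,0],[0,0,5.5,0,0,0]]'
python3 -m creep '[[-0.3,1.5,0.5,0,0,0],[-0.6,3,0.5,0,0,0],[-1,4.5,0.5,0,0,0],[-1.4,6,0.5,0,0,0],[-2,7.5,0.5,0,0,0]]'
python3 -m creep '[[-0.5,1.5,0,0,0,0],[-1,3,0,0,0,0],[-1.5,4.5,0,0,0,0],[-1.5,4.5,0,0,0,0]]'
python3 -c "
from h import *;import cv2
s=cv2.resize(cam('side')['image'][130:250,165:365,::-1],None,fx=4,fy=3*4/3)
t=cv2.resize(cam('top')['image'][190:250,165:315,::-1],None,fx=2,fy=2)
s[:120,-300:]=t
cv2.imwrite('pics/end.png',s)"
```

```text
time: 27.75
tcp_pos: [0.49, 0.0556, 0.0466]
tcp_rot: [[0.999, -0.042, 0.0], [-0.042, -0.999, 0.0], [0.0, -0.0, -1.0]]
contact_force: [0.3, 0.3, -0.3]
finger_gap: 0.593
grasp_force: 0.0
time: 28.38
tcp_pos: [0.4904, 0.0556, 0.2157]
tcp_rot: [[0.999, -0.042, 0.004], [-0.042, -0.999, 0.0], [0.004, -0.0, -1.0]]
contact_force: [0.9, -0.2, -0.6]
finger_gap: 0.592
grasp_force: 0.0
time: 29.0
tcp_pos: [0.4295, 0.282, 0.2279]
tcp_rot: [[0.999, -0.042, 0.001], [-0.042, -0.999, 0.001], [0.001, -0.001, -1.0]]
contact_force: [0.9, 0.0, -0.1]
finger_gap: 0.589
grasp_force: 0.0
time: 29.5
tcp_pos: [0.3835, 0.418, 0.2272]
tcp_rot: [[0.999, -0.038, -0.0], [-0.038, -0.999, 0.001], [-0.0, -0.001, -1.0]]
contact_force: [-0.5, 0.1, 0.2]
finger_gap: 0.592
grasp_force: 0.0
```

View pics/end.png

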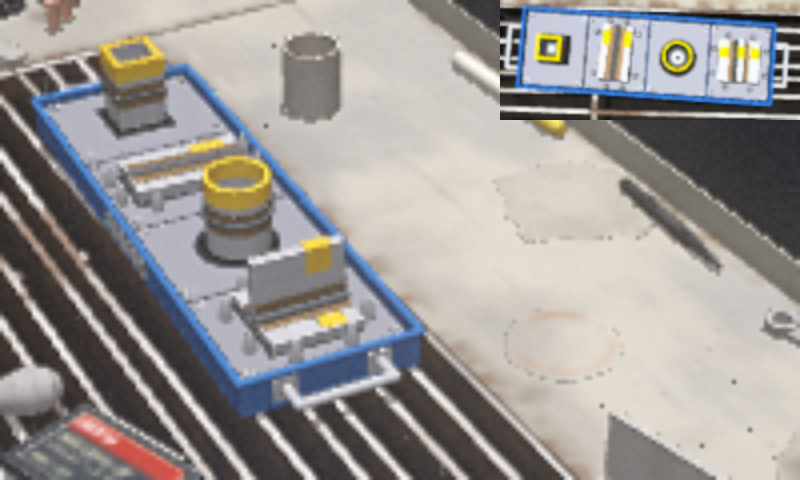

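All four coupons are seated in the carrier: square tube (135,80), plate (180,165), pipe (237,205) and tee (300,295). The bare pipe and the larger T-piece stand where they were. Handing in.

```bash
python3 -c "
from cell import *
print(job_done())"
```

```text
the job is handed in; nothing more can be done
None
```

The job is handed in at about 30 s: all four painted coupons sit in their own nests in the blue carrier, and I left the two unpainted look-alikes where they stood.

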